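# Pop the red pigment hatch

### The arm

A 6-joint arm with a two-finger parallel gripper is mounted at the origin on the work surface. World frame = base frame: x ahead of the robot, y to its left, z up, the work surface at z = 0. Lengths are in m, angles in rad, forces in N, time in s.
With the tool pointing down it reaches from about 0.3 to 0.775 m from the base axis. Payload 14.6 kg.
Tool frame: the origin (TCP) lies on the mounting face of the last link; the fingertips stand 199 mm ahead of it and the grasp point (between the pads) lies 180 mm ahead of it; z points along the fingers, y is the direction in which the jaws open and shut (so a half turn about z gives the same grasp; the last joint's range is limited). The gripper opens to 94 mm and grips with 3 to 60 N. Pads are 16 mm wide; open, the fingers measure 119 mm over their backs; the gripper's body (75 mm by 177 mm) begins 78 mm behind the grasp point.
Start: joints at [1.282, 0.3, 1.521, -0, 1.321, -0.067], TCP at [0.121, 0.537, 0.405] pointing down, gripper open.
Joint ranges: [-3.03, 3.03], [-0.79, 2.21], [0.23, 2.52], [-1.04, 4.18], [0, 3.07], [-2.55, 2.55]. Speed limits (rad/s): [2.22, 2.22, 2.57, 3.14, 3.14, 3.14].

### API

Orientations are given as [roll, pitch, yaw] about the fixed x, y, z axes, in that order (R = Rz(yaw) Ry(pitch) Rx(roll)).
In Python, from station import sensors, vision, job gives the robot as it stands. The module is installed in compiled form; this text tells all that it offers.
- The arm moves only by the tool arm_command, never from a script. Its argument "plan" is one flat list of numbers, 5 for each row, row after row: the closure, from -1 (fully open) to 1 (shut), so that 0 is half open, then the shift along the world's x, y, z scaled (see below), then the turn about the world's z scaled (see below). A call has 1 to 20 rows; each row is the pose to reach, as a shift and turn from the pose commanded when the call began; what a row does not reach only later rows make up. The controller multiplies each number of a shift by 400 mm and each number of a turn by 120 degrees. A row lasts 1/10 s, in which the tool goes at most 50 mm and 8.59 degrees, less where a joint would pass 70% of its speed; a pose out of reach is approached as far as the arm can. A call with a number of a shift or a turn outside -1 to 1 is refused whole. A call with a gripper value outside its range is refused whole. The fingers move at their own pace and stop on an object; "newtons" is the grip in N (left out, the last holds). Time passes only in rows, so rows that repeat a pose let the fingers close. It gives the time, the measured TCP pose, the force and the opening at its end, in the units of the state.
- sensors.get_obs(): the state, without advancing time (a new reading comes with each control period).
- vision.camera(name): name is "scene" or "top" or "wrist"; returns the picture (420x560x3 uint8, blue, green, red); there is no depth.
- vision.camera_params(name): a dict with "intrinsics" (3x3 intrinsics, pixels), "rvec" (rotation vector, rad) and "tvec" (3), from world to camera coordinates, as OpenCV has them. Camera axes: x right, y down, z forward; pixel columns grow to the right and rows downward; lengths in m; the calibration is good to about 2 mm. A picture is of the moment at which its call begins: read the wrist's pose just before it. camera_params takes no time and is no camera call; for the wrist camera it gives the pose at the moment of the call.
- job.hand_in(): hands the job in, once; it reports no verdict.
Trained networks look in the newest picture that a camera, given by its name, has taken for a name from the list of things; names that differ only in an ending like _2 or _b are one class to them, and where a whole thing is asked for, a point or a joint stands for the part that bears it (a point fixed in the world has none). Each returns a list of dicts, best first, with "confidence" (0 to 1); they miss things now and then, are a little off and sometimes report something else, mostly with a low value. They report only what shows in the picture. A call takes as long as a camera call.
- vision.search_frame(name, camera): "at" ([row, column] in pixels, amid what is visible of it).
- vision.silhouettes(name, camera): "mask" (420x560 bool, what is visible of it) and "at" ([row, column] in pixels, amid what is visible of it).
- vision.pinpoint(name, camera): "at" ([row, column] in pixels: a listed point, or the origin of a listed thing).
The state is a dict: "time_s": time; "qpos": joint angles; "joint_vel": joint speeds; "tau": joint torques, N m; "ee_pos": TCP position; "eef_rot": TCP orientation; "force": force on the tool from outside, world axes, zero at the start; "moment": the same for the moment, N m; "grip_width": finger opening in m.
Only numpy, scipy, OpenCV 4.12 (cv2) and the standard library are available. Lean on these libraries where they do the work, as an engineer would, in place of code of your own. Each camera call takes 0.05 s, during which the arm holds its last target.

### The job

Open the red pigment box: with the fingertips, press its red hatch gently down just once so that the push-push latch lets go, take the hand away so that the hatch pops up, and watch for a couple of seconds that it stays open. Leave the black hatch shut and everything else on the table where it is; nothing is to be gripped or lifted.

Things in the scene. Friction and masses are not known exactly. Their poses are not given: they have to be found in the camera images.
- red_box: fixed wooden pigment box with a grey top, 130 (x) x 110 (y) x 80 mm high, origin at the centre of its underside, its front faces its own -x. Its red hatch (64 mm in x, 70 mm in y) sits in the top over an opening of 74 x 74 mm, standing 6 mm above the grey top (86 mm above the table) and reaching from 50 mm in front of the box's centre to 14 mm behind it. The hinge runs along the box's y axis, level with the hatch face, 16 mm behind the centre, so the front edge rises.
- red_press (a point): centre of the pale pink disc (26 mm across, 1 mm high) on the red hatch, the place to press; the point lies on the disc's upper face, 46 mm in front of the hinge, 87 mm above the table when the hatch is shut. It moves with the hatch.
- red_hatch (a joint): angle of the red hatch, rad: about 0 = shut, latched; negative = pressed in. From -0.1 (5 mm down at the disc) the latch is free; hard stop at -0.15 (7 mm). Pressing takes 2 to 3 N downward at the disc, with up to 2 N of sideways rubbing. When let go, a spring lifts it in under a second to about 0.54 (front edge 33 mm up), where it stays. Pushing it right down again would latch it shut.
- red_latch (a joint): hidden latch pin of the red hatch, sideways position, m: about 0 = in its catch, and also when free with the hatch popped; positive (up to 0.007) = being pressed out of its catch; negative (-0.0035 and beyond) only when the popped hatch is pushed down shut again
- black_box: the same box with a black hatch and a grey disc; must be left shut
- black_hatch (a joint): angle of the black hatch, rad: about 0 = shut
- ink_pot: small loose black cup, 44 mm across, 55 mm high, origin at the centre of its underside
- brush: loose round inking brush standing on its bristles, 52 mm across, 112 mm high, origin at the centre of its underside
- print_bar: loose dark red wooden bar, 240 (x) x 50 (y) x 30 mm high, origin at the centre of its underside
- print_block: loose carved wooden printing block, 150 (x) x 220 (y) x 25 mm high, origin at the centre of its underside
- cake_bowl: loose white bowl with dark ink cakes, 130 mm across, 50 mm high, origin at the centre of its underside
- rubbing_pad: loose round cork rubbing pad with a wooden bow handle, 110 mm across, 36 mm high, origin at the centre of its underside
- glue_jar: loose amber jar with a white cap, 66 mm across, 85 mm high, origin at the centre of its underside

How it is judged:
By the outcome, as a careful person would: the job done as asked, in the order asked, and still so for the second after the job is handed in, with the robot touching nothing.
It also fails if it takes over 35 s, if anything falls off the work surface, if the arm or the gripper's body presses on something with over 40 N, if the wrist force passes 120 N, or if a joint passes its speed limit or range.

## Working session

There is one attempt and no reset: what is moved stays moved. The work goes in short steps, Python scripts to look and compute and a tool call to move; the robot and the scene stay as the last step left them, time stands still between calls to the robot, and variables do not carry over. Pictures are saved under pics/ and viewed, and the job is handed in when it is done.

Besides the shell and the picture viewer there is one more tool, called after "Call:" in YAML: its name, and indented under it one key for each argument. arm_command: Moves the arm, as the interface text tells. Its arguments: {"type":"object","properties":{"plan":{"type":"array"},"newtons":{"type":"number"}},"required":["plan"]}

```bash
mkdir -p pics
cat > h.py <<'E'
import numpy as np, cv2
from station import sensors, vision, job
def ray(cam,at,z):
    p=vision.camera_params(cam);K=np.array(p["intrinsics"]);R,_=cv2.Rodrigues(np.array(p["rvec"],float));t=np.array(p["tvec"],float).ravel()
    c=-R.T@t; d=R.T@np.linalg.inv(K)@np.array([at[1],at[0],1.])
    return c+d*(z-c[2])/d[2]
def proj(cam,P):
    p=vision.camera_params(cam)
    return cv2.projectPoints(np.array(P,float).reshape(-1,3),np.array(p["rvec"],float),np.array(p["tvec"],float),np.array(p["intrinsics"],float),None)[0].reshape(-1,2)
E
python3 - <<'E'
from h import *
o=sensors.get_obs();print(o["time_s"],o["ee_pos"],o["eef_rot"],o["grip_width"],o["force"])
for c in ("top","scene"):
    cv2.imwrite(f"pics/{c}0.png",vision.camera(c))
    r=vision.pinpoint("red_press",c)
    for d in r[:2]: print(c,d,ray(c,d["at"],.087))
    for n in ("red_box","black_box"):
        for d in vision.pinpoint(n,c)[:2]: print(c,n,d,ray(c,d["at"],0))
E
```

```text
0.0 [0.12098857 0.536493   0.40409531] [-3.14046094e+00 -3.57858601e-05  2.91977665e+00] 0.09415145549821044 [ 0.21507392 -0.21232636 -0.32178559]
top {'at': [260.5, 367.1], 'confidence': 0.94} [ 0.46081325 -0.23037355  0.087     ]
top red_box {'at': [253.5, 364.2], 'confidence': 0.8} [ 0.48986323 -0.23783322  0.        ]
top black_box {'at': [261.2, 367.0], 'confidence': 0.66} [ 0.46929721 -0.2449041   0.        ]
top black_box {'at': [246.8, 190.1], 'confidence': 0.63} [0.50089511 0.229512   0.        ]
scene {'at': [237.4, 163.9], 'confidence': 0.95} [ 0.4635673  -0.23076274  0.087     ]
scene {'at': [232.7, 280.7], 'confidence': 0.15} [ 0.66930584 -0.05630912  0.087     ]
scene red_box {'at': [234.1, 280.2], 'confidence': 0.61} [ 0.62725968 -0.00678485  0.        ]
scene red_box {'at': [266.3, 180.9], 'confidence': 0.58} [ 0.49653654 -0.23224283  0.        ]
scene black_box {'at': [165.3, 294.9], 'confidence': 0.79} [0.49742507 0.23207234 0.        ]
scene black_box {'at': [204.5, 235.0], 'confidence': 0.58} [ 0.4621751  -0.00053754  0.        ]
```

View pics/top0.png

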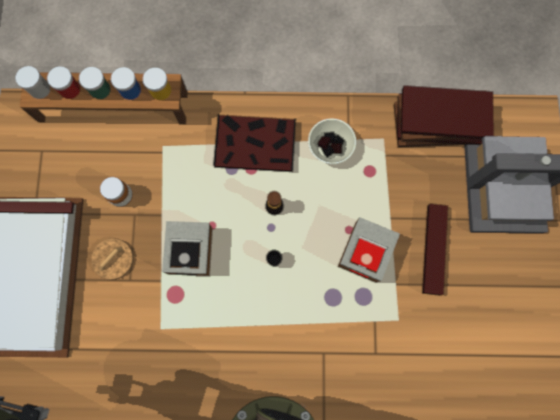

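View pics/scene0.png

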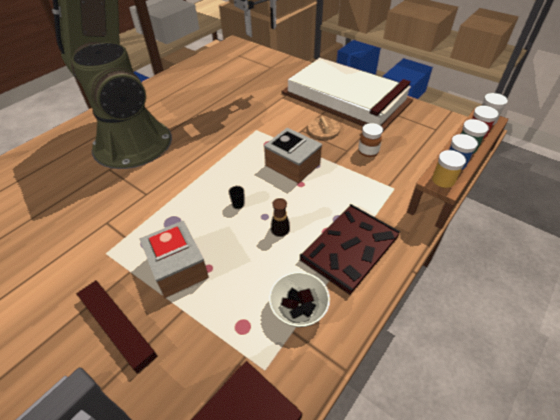

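Top view shows the red box at about (250,368) with its pink disc at (259,366), and the scene view has the disc at (237,165). The two cameras agree on the disc to about 3 mm: (0.462, -0.2305). The box is turned by about -25°. I'll move above it with closed fingers and stay high.

Call:
arm_command:
  plan: [1,0.1,-0.1,0,0,1,0.2,-0.2,0,0,1,0.3,-0.3,0,0,1,0.4,-0.4,0,0,1,0.5,-0.5,0,0,1,0.6,-0.6,0,0,1,0.7,-0.7,0,-0.03,1,0.75,-0.8,0,-0.06,1,0.75,-0.9,0,-0.1,1,0.75,-0.95,0,-0.1,1,0.75,-0.95,0,-0.1,1,0.75,-0.95,0,-0.1,1,0.75,-0.95,0,-0.1,1,0.75,-0.95,0,-0.1]
  newtons: 10

```text
time_s: 1.8
ee_pos: [0.4207, 0.1576, 0.4046]
eef_rot: [3.142, -0.0, 2.712]
force: [-0.0, 0.2, -0.5]
grip_width: 0.0006
```

Call:
arm_command:
  plan: [1,0,-0.1,0,0,1,0,-0.2,0,0,1,0,-0.3,0,0,1,0,-0.4,0,0,1,0,-0.5,0,0,1,0,-0.6,0,0,1,0,-0.7,0,0,1,0,-0.8,0,0,1,0,-0.9,0,0,1,0.1,-0.97,0,0,1,0.1,-0.97,0,0,1,0.1,-0.97,0,0,1,0.1,-0.97,0,0]

```text
time_s: 3.1
ee_pos: [0.4609, -0.2303, 0.4047]
eef_rot: [3.142, -0.0, 2.712]
force: [0.1, -0.0, -0.6]
grip_width: 0.0003
```

Run:
```python
from h import *
o=sensors.get_obs();print(o["time_s"],o["ee_pos"],o["eef_rot"],o["grip_width"],o["force"],o["qpos"])
for c in ("wrist","top"):
    im=vision.camera(c); cv2.imwrite(f"pics/{c}1.png",im)
    for d in vision.pinpoint("red_press",c)[:2]: print(c,d,ray(c,d["at"],.087))
    s=vision.silhouettes("red_hatch",c)
    for d in s[:1]:
        print(d["confidence"],d["mask"].sum())
        cs,_=cv2.findContours(d["mask"].astype(np.uint8),0,2); k=max(cs,key=cv2.contourArea)
        b=cv2.boxPoints(cv2.minAreaRect(k)); print(np.array([ray(c,(v,u),.086) for u,v in b]))
```

```text
3.1 [ 0.46090968 -0.23034437  0.404732  ] [ 3.14154777e+00 -1.54141399e-04  2.71185823e+00] 0.0002569613978529617 [ 1.11805541e-01 -5.69754628e-05 -6.19601866e-01] [-5.34551327e-01  2.22467424e-01  1.61832528e+00  2.95821626e-05
  1.30095795e+00 -1.67562111e+00]
wrist {'at': [201.3, 290.2], 'confidence': 0.6} [ 0.46556166 -0.22704188  0.087     ]
0.88 5117
[[ 0.43243205 -0.25395059  0.086     ]
 [ 0.45972021 -0.18758029  0.086     ]
 [ 0.52572238 -0.21243278  0.086     ]
 [ 0.49707627 -0.28258407  0.086     ]]
top {'at': [259.7, 363.5], 'confidence': 0.52} [ 0.46268598 -0.2214017   0.087     ]
0.38 30
[[ 0.46559475 -0.18978875  0.086     ]
 [ 0.48900861 -0.20169455  0.086     ]
 [ 0.48655025 -0.20668458  0.086     ]
 [ 0.46315498 -0.19476522  0.086     ]]
```

View pics/wrist1.png

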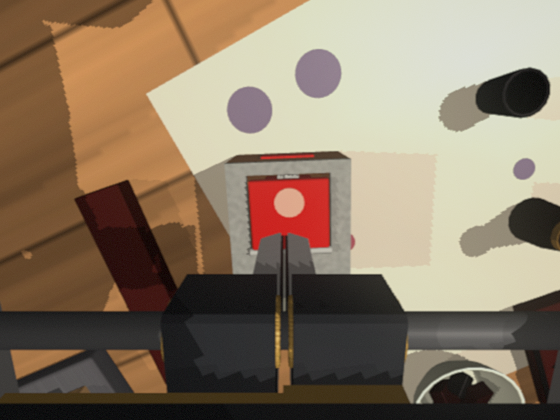

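The wrist picture shows the disc at about (203,289) on the red hatch, with the jaws square to the box. Wrist, top and scene average to about (0.464, -0.229). I'll descend to just above the disc.

Call:
arm_command:
  plan: [1,0.0075,0.0025,-0.06,0,1,0.0075,0.0025,-0.12,0,1,0.0075,0.0025,-0.18,0,1,0.0075,0.0025,-0.23,0,1,0.0075,0.0025,-0.26,0,1,0.0075,0.0025,-0.275,0,1,0.0075,0.0025,-0.28,0,1,0.0075,0.0025,-0.28,0,1,0.0075,0.0025,-0.28,0]

```text
time_s: 4.3
ee_pos: [0.4641, -0.2306, 0.2934]
eef_rot: [-3.141, 0.001, 2.71]
force: [-0.3, -0.6, 0.7]
grip_width: 0.0004
```

Run:
```python
from h import *
o=sensors.get_obs();print(o["time_s"],o["ee_pos"],o["force"])
t=np.array(o["ee_pos"])-[0,0,.199]
for c in ("wrist","scene"):
    im=vision.camera(c)
    u,v=proj(c,t)[0]; print(c,u,v)
    y0=int(max(0,v-75));x0=int(max(0,u-100)); cv2.imwrite(f"pics/{c}2.png",cv2.resize(im[y0:y0+150,x0:x0+200],None,fx=4,fy=4,interpolation=cv2.INTER_CUBIC))
```

```text
4.3 [ 0.46411151 -0.23055112  0.29343139] [-0.27009157 -0.55901185  0.74133846]
wrist 284.4945042685676 246.91905779378433
scene 163.34912562081053 235.45754307247662
```

View pics/wrist2.png

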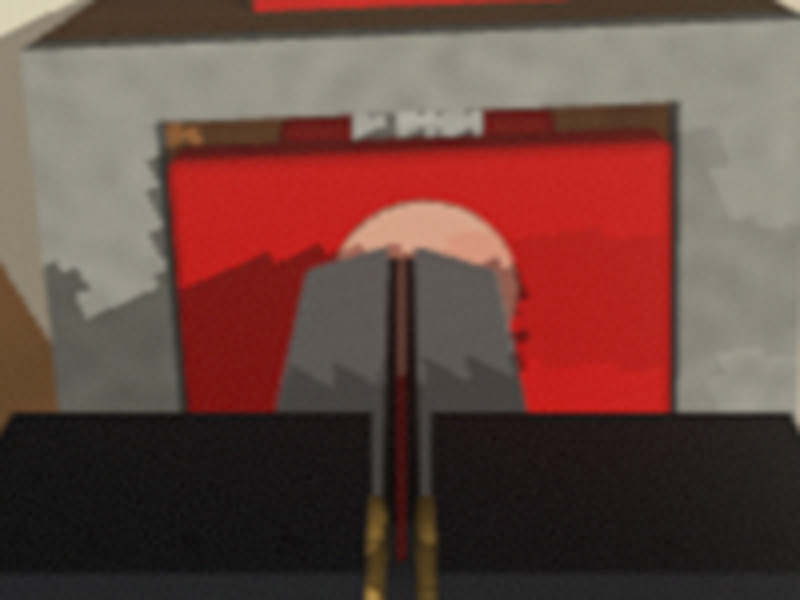

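View pics/scene2.png

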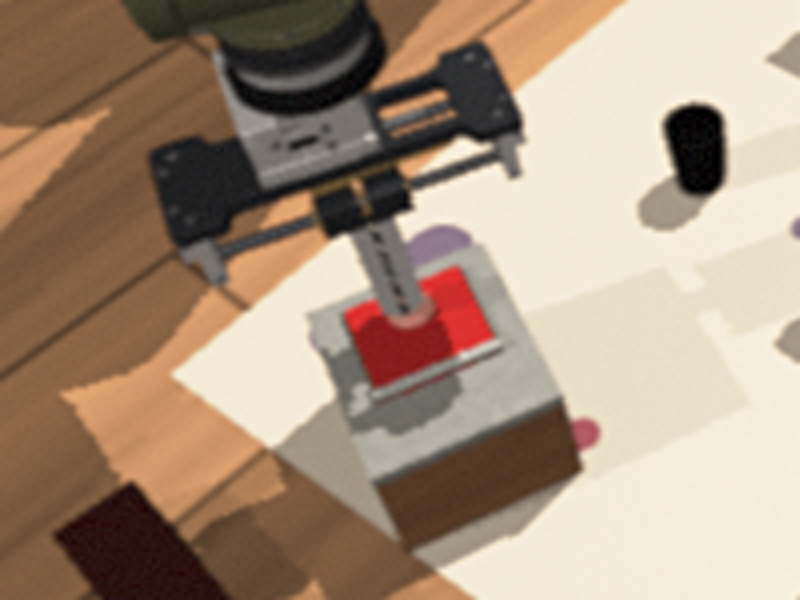

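The wrist close-up shows the disc centre about 25 px (3.7 mm) right of the finger gap, toward box +y. I'll correct that while moving almost to contact.

Call:
arm_command:
  plan: [1,0.004,0.009,0,0,1,0.004,0.009,-0.005,0,1,0.004,0.009,-0.01,0,1,0.004,0.009,-0.014,0,1,0.004,0.009,-0.014,0,1,0.004,0.009,-0.014,0]

```text
time_s: 5.0
ee_pos: [0.4656, -0.2269, 0.287]
eef_rot: [3.142, -0.0, 2.71]
force: [-0.2, 0.9, -0.7]
grip_width: 0.0006
```

Run:
```python
from h import *
im=vision.camera("wrist")
o=sensors.get_obs();print(o["time_s"],o["ee_pos"],o["force"])
cv2.imwrite("pics/wrist3.png",cv2.resize(im[150:300,184:384],None,fx=4,fy=4,interpolation=cv2.INTER_CUBIC))
```

```text
5.05 [ 0.46558486 -0.22689032  0.28704801] [0.03660716 0.56999655 0.39915123]
```

View pics/wrist3.png

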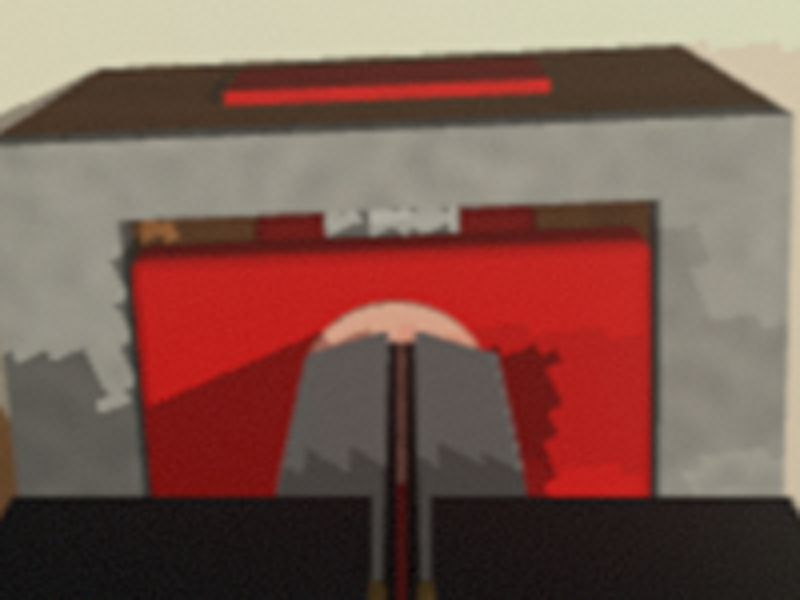

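The fingers are now centred sideways, but the fingertip sits about 3 mm too near the hinge. I'll shift forward, then press slowly in steps.

Call:
arm_command:
  plan: [1,-0.007,0.003,0,0,1,-0.007,0.003,0,0,1,-0.007,0.003,-0.003,0,1,-0.007,0.003,-0.005,0,1,-0.007,0.003,-0.007,0,1,-0.007,0.003,-0.009,0,1,-0.007,0.003,-0.01,0,1,-0.007,0.003,-0.01,0,1,-0.007,0.003,-0.01,0]

```text
time_s: 5.95
ee_pos: [0.4628, -0.2257, 0.283]
eef_rot: [-3.142, 0.0, 2.71]
force: [-1.2, -0.2, 2.7]
grip_width: 0.0006
```

Run:
```python
from h import *
im=vision.camera("wrist")
o=sensors.get_obs();print(o["time_s"],o["ee_pos"],o["force"])
cv2.imwrite("pics/wrist4.png",cv2.resize(im[150:300,184:384],None,fx=4,fy=4,interpolation=cv2.INTER_CUBIC))
```

```text
6.0 [ 0.46281155 -0.225672    0.28305605] [-0.58212673 -0.01790348  2.15205273]
```

View pics/wrist4.png

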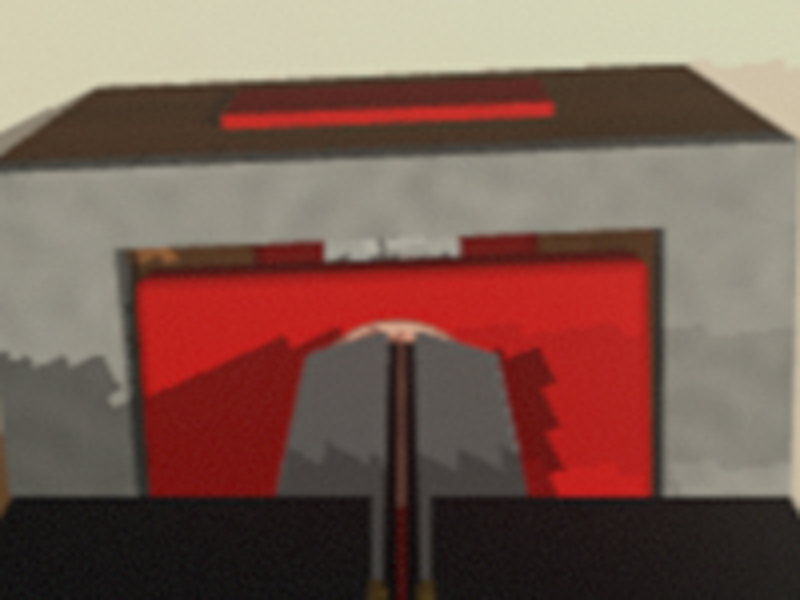

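Contact is made at about 2.5 N and roughly 3 mm in. I'll press a little further.

Call:
arm_command:
  plan: [1,0,0,-0.002,0,1,0,0,-0.004,0,1,0,0,-0.005,0,1,0,0,-0.005,0,1,0,0,-0.005,0]

```text
time_s: 6.5
ee_pos: [0.4629, -0.2257, 0.2811]
eef_rot: [-3.142, 0.0, 2.71]
force: [0.5, 0.0, 2.0]
grip_width: 0.0005
```

Run:
```python
from h import *
im=vision.camera("wrist")
o=sensors.get_obs();print(o["time_s"],o["ee_pos"],o["force"])
cv2.imwrite("pics/wrist5.png",cv2.resize(im[150:300,184:384],None,fx=4,fy=4,interpolation=cv2.INTER_CUBIC))
```

```text
6.55 [ 0.46283568 -0.22570525  0.28109377] [-0.2893059  -0.59196425  1.78586971]
```

View pics/wrist5.png

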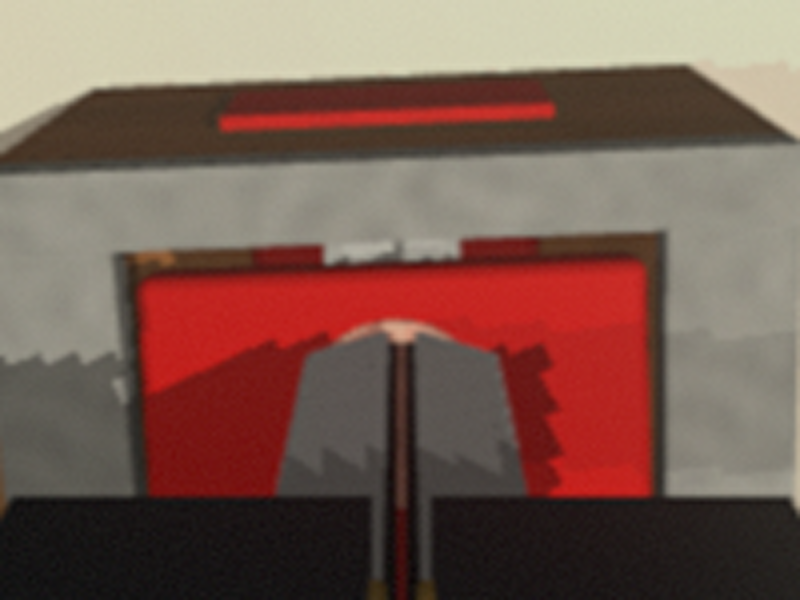

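Call:
arm_command:
  plan: [1,0,0,-0.001,0,1,0,0,-0.001,0,1,0,0,-0.001,0]

```text
time_s: 6.85
ee_pos: [0.4628, -0.2257, 0.2807]
eef_rot: [-3.142, 0.0, 2.71]
force: [1.1, -0.7, 2.5]
grip_width: 0.0004
```

The tips are 6.3 mm down (release is at about 4.6), with 2.5 N and no stop reached. I'll let go straight up and clear away.

Call:
arm_command:
  plan: [1,0,0,0.03,0,1,0,0,0.1,0,1,0,0,0.2,0,1,0,0,0.3,0,1,0,0,0.36,0,1,0,0,0.36,0,1,0,0,0.36,0,1,0,0,0.36,0,1,0,0,0.36,0,1,0,0,0.36,0]

```text
time_s: 7.85
ee_pos: [0.4628, -0.2257, 0.4239]
eef_rot: [3.141, -0.002, 2.71]
force: [-0.3, -0.8, 0.3]
grip_width: 0.0005
```

Run:
```python
from h import *
im=vision.camera("wrist")
im2=vision.camera("scene")
o=sensors.get_obs();print(o["time_s"],o["ee_pos"],o["force"])
cv2.imwrite("pics/wrist6.png",im)
cv2.imwrite("pics/scene6.png",cv2.resize(im2[130:330,50:310],None,fx=3,fy=3,interpolation=cv2.INTER_CUBIC))
```

```text
7.95 [ 0.46282245 -0.22570921  0.42423288] [0.48103891 0.19390783 0.45478394]
```

View pics/wrist6.png

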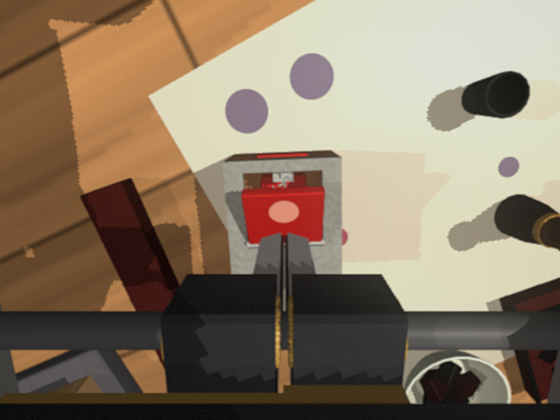

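View pics/scene6.png

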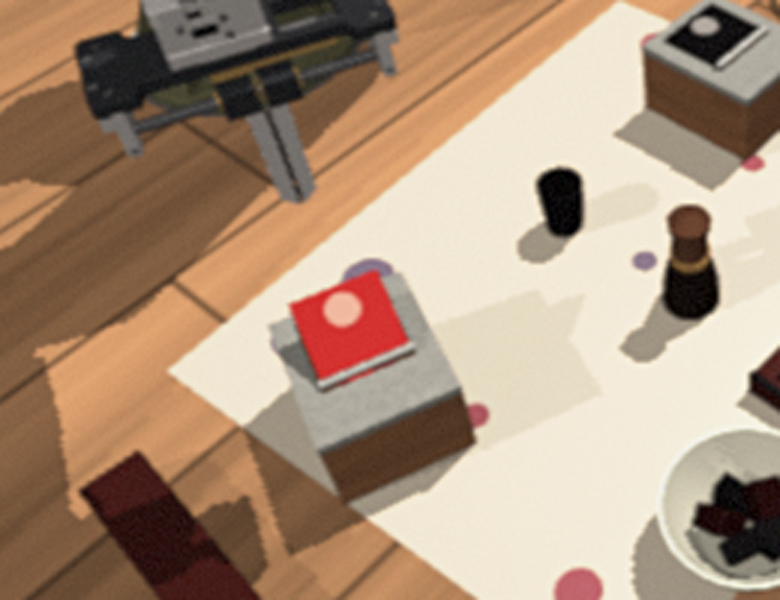

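The wrist view (disc now at (212,284), opening visible at about (182,285)) and the scene view both show the hatch tilted up. The black hatch is still shut. I'll watch for another two seconds.

Call:
arm_command:
  plan: [1,0,0,0,0,1,0,0,0,0,1,0,0,0,0,1,0,0,0,0,1,0,0,0,0,1,0,0,0,0,1,0,0,0,0,1,0,0,0,0,1,0,0,0,0,1,0,0,0,0,1,0,0,0,0,1,0,0,0,0,1,0,0,0,0,1,0,0,0,0,1,0,0,0,0,1,0,0,0,0,1,0,0,0,0,1,0,0,0,0,1,0,0,0,0,1,0,0,0,0]

```text
time_s: 9.95
ee_pos: [0.4628, -0.2257, 0.4246]
eef_rot: [-3.142, -0.0, 2.71]
force: [0.0, -0.4, -0.3]
grip_width: 0.0006
```

Run:
```python
from h import *
im2=vision.camera("scene"); d=vision.pinpoint("red_press","scene"); print(d[:1])
old=cv2.imread("pics/scene6.png"); new=cv2.resize(im2[130:330,50:310],None,fx=3,fy=3,interpolation=cv2.INTER_CUBIC)
df=cv2.absdiff(old,new); print(df[250:400,250:430].mean(),df[250:400,250:430].max(),df.mean())
# expected disc pos with hatch at 0.54
c=np.array([.4655,-.2265]);yaw=np.deg2rad(-23.);ex=np.array([np.cos(yaw),np.sin(yaw)])
h=c+.046*ex
for a in (0,.54):
    p=h-ex*(.046*np.cos(a)+.001*np.sin(-a)); print(a,proj("scene",[*p,.086+.046*np.sin(a)+.001]))
cv2.imwrite("pics/scene7.png",im2); o=sensors.get_obs();print(o["time_s"],o["force"])
```

```text
[{'at': [234.9, 160.4], 'confidence': 0.71}]
1.1469135802469135 8 1.4496509971509972
0 [[165.87864588 236.6419148 ]]
0.54 [[164.35553458 232.30848864]]
10.05 [ 0.0358364  -0.280986    0.02615041]
```

View pics/scene7.png

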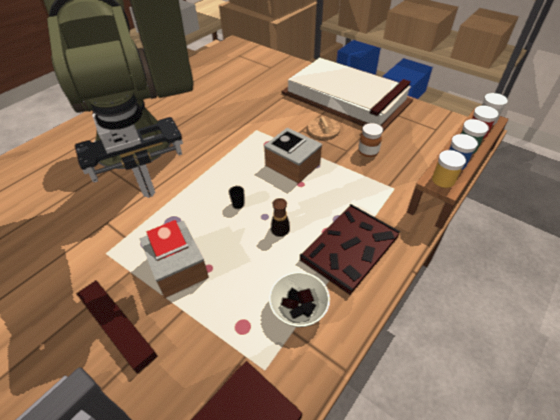

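The picture hasn't changed after two seconds: the red hatch is raised (disc at about (233,164), where 0.54 rad predicts (232,164)), the black hatch is shut, and everything is where it was.

```bash
python3 -c "
from station import job; print(job.hand_in())"
```

```text
the job is handed in; nothing more can be done
None
```

The red hatch is open: I pressed its disc once with the closed fingertips, let go straight up, and the hatch popped up. The press went about 6 mm down, and the readings taken during it showed 2–2.7 N upward.

**Final check:** after a further two seconds of watching, the hatch stood unchanged at about its 0.54 rad open position. The black hatch was shut and every object visible in the scene picture was in its place. The hand was about 14 cm above the pressing height, the force was near zero, and the clock read 10 s at hand-in.

**Disagreements:**
- **Disc position:** the cameras differed by 3–5 mm on where the disc was, and I corrected this from wrist close-ups before pressing.
- **Last disc detection:** the network put the disc at (235,160), about 4 px from where I saw it in the picture. The picture itself clearly shows the hatch open.

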